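Clamp a vial cap with a slip-clutch thumbscrew

TASK

Take the one white ribbed cap out of the clear four-compartment tray and stand it upright on the bed of the clamping fixture, between the steel V and the brass jaw. Then turn the orange thumbscrew clockwise until its drag clutch slips for the first time and stop right there, so that the cap stays clamped in the V and the clutch is not run on; let go of everything and leave the other things where they are.

Things in the scene. Friction and masses are not known exactly. Their poses are not given: they have to be found in the camera images.
- cap: White plastic vial cap with fine ribs and a green ring on its flat closed top: a cylinder 38 mm in diameter, 30 mm high, about 30 g. It stands upright in one of the tray's four compartments (which one varies). Origin at the centre of its underside, z up; its yaw does not matter.
- tray: Clear plastic tray, fixed, 212 x 212 mm, walls 4 mm thick and 24 mm high, floor 4 mm thick; one wall along its x and one along its y divide it into four square compartments 100 mm wide, centred 53 mm from the tray's centre in x and y. Origin at the centre of its underside. The other three compartments hold two blue parts and a white ring.
- fixture: Fixed clamping fixture: aluminium bed 90 mm (its x) by 190 mm (its y), 16 mm thick, origin at the centre of its underside. At its -y end a steel V, 18 mm tall above the bed, 36 mm wide in x, opening to +y; in the middle the brass jaw; at +y a grey gearbox 60 x 56 mm centred at y = +56 mm, top 50 mm above the table, with the thumbscrew upright on it.
- nest (a point): Point on the bed at fixture (0, -45, 16 mm), axes as the fixture's: the centre of the cap's underside when clamped in the V. To load, set the cap on the bed 0 to 4 mm from here towards +y. The brass jaw (34 mm wide, 20 mm tall) starts an unknown 5 to 13 mm short of clamping; the screw advances it 4.5 mm per rad and pushes the cap home. Fingers fit on the +x and -x sides.
- knob: Orange thumbscrew with an upright axis at fixture (0, +56 mm): on a dark collar 44 mm across (its top 59 mm above the table) a straight grip bar 42 mm long (its x), 13 mm thick (its y), 68 to 96 mm above the table. Origin on the axis, 60 mm above the table. A white line on the bar's top, on its -x side, and a white tick on the collar are in line until the clutch slips.
- knob_grip (a point): Middle of the thumbscrew's grip bar, on the axis, 84 mm above the table; axes as the knob's. Turn clockwise seen from above. Free running takes up to 0.06 N m; with the cap clamped the torque climbs to about 0.16 N m, where the drag clutch slips and it climbs no further. The grip gives elastically (1.5 N m per rad), so the torque also stands, a little lower, while pausing; let go, the screw stays.
- pin_top (a point): Top of a red tell-tale pin, 5 x 5 mm, in the top of the grip bar, 9 mm from the axis in the knob's +x. It starts 0.5 mm proud of the bar, 12.5 mm above knob_grip, and rises 3 mm per radian that the clutch has slipped: too little to steer by. Slipping by more than 0.4 rad (1.2 mm) counts as running the clutch on; at least 0.05 rad shows that it slipped.
- blue_a: Bystander: blue plastic part with a tab, 44 mm across, 39 mm high, in the tray; origin at the centre of its underside.
- blue_b: Bystander: like blue_a, in another compartment.
- ring: Bystander: white plastic ring 42 mm across, 12 mm high, open in the middle, in the tray.
- blue_c: Bystander: like blue_a, on the table.
- phone: Bystander: black phone, 148 x 72 x 9 mm, lying on the table.
- jar: Bystander: jar with a blue cap, 48 mm across, 60 mm high, standing on the table.

How it is judged:
On the way, in this order (a step that is already met when the one before it is completed fails the run):
1. the cap stands upright on the bed between V and jaw, let go (x of cap in the frame of nest between -0.006 and 0.006 m and z of cap in the frame of nest between -0.003 and 0.003 m and angle between cap's own z axis and vertical below 0.1 rad and y of cap in the frame of nest between -0.003 and 0.014 m and contact force between the fingers and cap below 0.2 N), for 0.2 s.
2. the cap is clamped between jaw and V and the clutch has slipped (at least 0.05 rad, pin top over 12.65 mm above the grip point) (contact force between fixture and cap above 8 N and z of pin_top in the frame of knob_grip above 0.01265 m), for 0.05 s.
At the end, for the whole second after the job is handed in: Cap upright (0.1 rad) on the bed (3 mm), within 6 mm of the nest across the clamping line and 3 to 4 mm along it; the fixture (jaw and V together) presses on it with over 6 N; clutch slipped 0.05 to 0.4 rad (pin 0.15 to 1.2 mm up); cap let go, at rest (x of cap in the frame of nest between -0.006 and 0.006 m and z of cap in the frame of nest between -0.003 and 0.003 m and angle between cap's own z axis and vertical below 0.1 rad and y of cap in the frame of nest between -0.003 and 0.004 m and contact force between fixture and cap above 6 N and z of pin_top in the frame of knob_grip between 0.01265 and 0.0137 m and linear speed of cap below 0.01 m/s); the robot touches nothing.
It fails at once if the clutch is run on: the thumbscrew has slipped by over 0.4 rad (pin 1.2 mm up) (z of pin_top in the frame of knob_grip above 0.0137 m).
It fails at once if another thing (blue part, ring, phone, jar) is moved by more than 20 mm (distance of any of blue_a, blue_b, blue_c, ring, phone, jar from where it was at the start of the episode above 0.02 m).
It also fails if it takes over 72 s, if anything falls off the work surface, if the arm or the gripper's body presses on something with over 40 N, if the wrist force passes 120 N, or if a joint passes its speed limit or range.

ROBOT

A 7-joint arm with a two-finger parallel gripper is mounted at the origin on the work surface. World frame = base frame: x ahead of the robot, y to its left, z up, the work surface at z = 0. Lengths are in m, angles in rad, forces in N, time in s.
With the tool pointing down it reaches from about 0.425 to 0.925 m from the base axis. Payload 6.8 kg.
Tool frame: the origin (TCP) lies where the fingers leave the gripper's body, on its centre line; the fingertips stand 73 mm ahead of it and the grasp point (between the pads) lies 54 mm ahead of it; z points along the fingers, y is the line along which they close (so a half turn about z gives the same grasp; the last joint's range is limited). The gripper opens to 85 mm and grips with 20 to 120 N. Pads are 22 mm wide; open, the fingers measure 114 mm over their backs; the gripper's body (76 mm by 85 mm) begins 54 mm behind the grasp point. The pads swing forward as they close: fully open they stand 13 mm farther back than shut.
Start: joints at [-1.341, 0.477, 0.022, 1.555, -0.011, 1.109, -0.083], TCP at [0.224, 0.637, 0.304] pointing down, gripper open.
Joint ranges: [-2.96, 2.96], [-0.34, 2.1], [-1.41, 1.46], [0.24, 2.44], [-1.37, 4.51], [0.17, 1.92], [-2.96, 2.96]. Speed limits (rad/s): [2.39, 2.39, 3.14, 3.14, 3.14, 3.14, 3.14].

INTERFACE

Orientations are given as a rotation vector (axis times angle).
In Python, from bench import r, eyes gives the robot as it stands (r), with the cameras (eyes).
- The arm moves only by the shell command python3 drive.py 'ROWS' [OPENING] [FORCE]. ROWS is rows parted by semicolons, their numbers by spaces, 1 to 5 of them, each of 6 numbers: dx, dy, dz in m, then a rotation vector rx, ry, rz in rad; each row is the pose to reach, as a shift and turn from the pose commanded when the command began, along the tool's axes at that moment; what a row does not reach only later rows make up. A row lasts 1/10 s, in which the tool goes at most 0.05 m and 0.15 rad, less where a joint would pass 70% of its speed; a pose out of reach is approached as far as the arm can. OPENING is the finger opening in m, set as the command begins (- or left out keeps the last). The fingers move at their own pace and stop on an object; FORCE is the grip in N (left out, the last holds). Time passes only in rows, so rows that do not move let the fingers close. It prints the time, the measured TCP pose, the force, the opening and the grip force at its end.
- r.get_obs(): the state, without advancing time (a new reading comes with each control period).
- eyes.grab_frame(name): name is "scene" or "side" or "wrist"; returns (picture, depth): 400x640x3 uint8, blue, green, red; 400x640 float32, m along the optical axis (not along the pixel's ray), 0 where there is no reading.
- eyes.camera_info(name): a dict with "camera_matrix" (3x3 intrinsics, pixels), "R" (3x3) and "t" (3): a world point X has camera coordinates R X + t. Camera axes: x right, y down, z forward; pixel columns grow to the right and rows downward; lengths in m; the calibration is good to about 2 mm. The wrist camera is an equidistant fisheye: a pixel r from the principal point sees the ray r / f radians off the axis. A picture is of the moment at which its call begins: read the wrist's pose just before it. camera_info takes no time and is no camera call; for the wrist camera it gives the pose at the moment of the call.
- r.hand_in(): hands the job in; it is judged then, once.
The state is a dict: "clock": time; "joints": joint angles; "qvel": joint speeds; "tau": joint torques, N m; "tcp_pos": TCP position; "orientation": TCP orientation; "contact_force": force on the tool from outside, world axes, zero at the start; "moment": the same for the moment, N m; "grip_width": finger opening in m; "gripper_force": force on a finger pad.
Only numpy, scipy, OpenCV 4.12 (cv2) and the standard library are available. Lean on these libraries where they do the work, as an engineer would, in place of code of your own. Each camera call takes 0.05 s, during which the arm holds its last target. There are 200 camera calls.

## Working session

There is one attempt and no reset: what is moved stays moved. The work goes in short steps, Python scripts to look and compute and a shell command to move; the robot and the scene stay as the last step left them, time stands still between calls to the robot, and variables do not carry over. Pictures are saved under pics/ and viewed, at most 10 in all, crops included, and the job is handed in when it is done.

```bash
ls; mkdir -p pics
python3 - <<'E'
from bench import r, eyes
import cv2,numpy as np
o=r.get_obs();print({k:np.round(v,3) for k,v in o.items()})
for n in("scene","side"):
    p,d=eyes.grab_frame(n);cv2.imwrite(f"pics/{n}0.png",p);np.save(f"pics/{n}0.npy",d)
    c=eyes.camera_info(n);print(n,{k:np.round(v,4).tolist() if not isinstance(v,str) else v for k,v in c.items()})
E
```

```text
bench.py
drive.py
pics
{'clock': np.float64(0.0), 'joints': array([-1.341,  0.478,  0.022,  1.556, -0.012,  1.109, -0.083]), 'qvel': array([-0.   , -0.001, -0.001,  0.   ,  0.   ,  0.001, -0.001]), 'tau': array([ 0.0000e+00, -5.9644e+01,  1.6080e+00, -2.8120e+01,  1.2000e-02,
        9.0000e-03,  0.0000e+00]), 'tcp_pos': array([0.224, 0.636, 0.303]), 'orientation': array([-5.280e-01, -3.097e+00,  3.000e-03]), 'contact_force': array([ 1.045, -1.111,  0.436]), 'moment': array([-0.039,  0.039,  0.018]), 'gripper_force': np.float64(0.0), 'grip_width': np.float64(0.086)}
scene {'camera_matrix': [[444.0664, 0.0, 321.0536], [0.0, 444.0664, 194.1125], [0.0, 0.0, 1.0]], 'R': [[-0.834, 0.5516, 0.0107], [0.4073, 0.6286, -0.6625], [-0.3722, -0.5482, -0.749]], 't': [0.4167, -0.1703, 1.342]}
side {'camera_matrix': [[488.9533, 0.0, 329.6754], [0.0, 488.9533, 204.5753], [0.0, 0.0, 1.0]], 'R': [[-0.9897, -0.1417, -0.0189], [-0.0586, 0.5226, -0.8506], [0.1304, -0.8407, -0.5255]], 't': [0.5386, 0.1015, 0.9325]}
```

View pics/scene0.png

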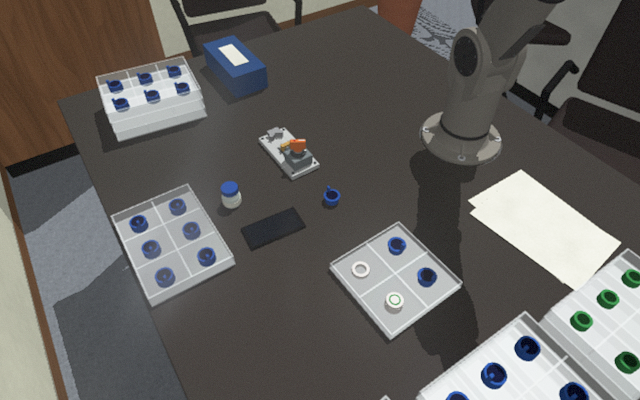

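View pics/side0.png

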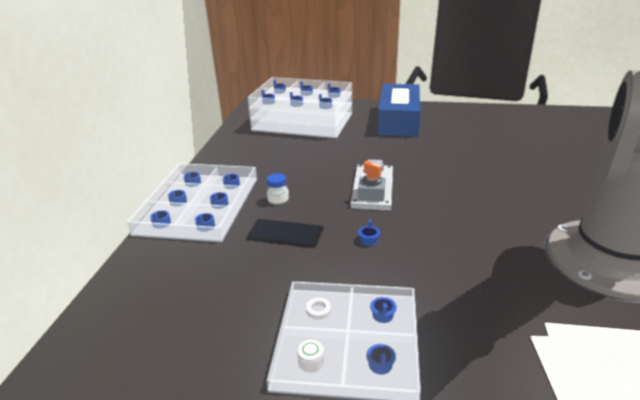

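The cap is at about scene (394,300) and side (311,350). The fixture is at scene (289,152) and side (372,185). Next I'll get coarse positions and enlarge the fixture.

```bash
cat > h.py <<'E'
from bench import r, eyes
import cv2,numpy as np
from scipy.spatial.transform import Rotation as Ro
def ray(c,u,v,fish=False):
    K=np.array(c["camera_matrix"]);x=(u-K[0,2])/K[0,0];y=(v-K[1,2])/K[1,1]
    if fish:
        t=np.hypot(x,y);s=np.sin(t)/max(t,1e-9);d=np.array([x*s,y*s,np.cos(t)])
    else: d=np.array([x,y,1.])
    R=np.array(c["R"]);return -R.T@np.array(c["t"]),R.T@d
def plane(c,u,v,z,fish=False):
    o,d=ray(c,u,v,fish);return o+d*(z-o[2])/d[2]
def proj(c,X,fish=False):
    K=np.array(c["camera_matrix"]);p=np.array(c["R"])@X+np.array(c["t"])
    if fish:
        q=np.hypot(p[0],p[1]);t=np.arctan2(q,p[2]);x,y=p[:2]/max(q,1e-9)*t
    else: x,y=p[:2]/p[2]
    return np.array([K[0,0]*x+K[0,2],K[1,1]*y+K[1,2]])
def blobs(m,amin=8):
    n,l,s,c=cv2.connectedComponentsWithStats(m.astype(np.uint8));return [(c[i],s[i]) for i in range(1,n) if s[i,4]>=amin]
def tool(target,yaw=None):
    """shift in tool axes from the measured pose to world point target of TCP"""
    o=r.get_obs();R=Ro.from_rotvec(o["orientation"]);return R.inv().apply(np.array(target)-o["tcp_pos"])
E
python3 - <<'E'
from h import *
for n,(x0,y0,x1,y1),f in(("scene",(250,115,330,190),(360,260,430,340)),("side",(340,145,405,215),(280,320,340,390))):
    p=cv2.imread(f"pics/{n}0.png");h=cv2.cvtColor(p,cv2.COLOR_BGR2HSV);c=eyes.camera_info(n)
    a=f;g=np.zeros(p.shape[:2],bool);g[a[1]:a[3],a[0]:a[2]]=1
    gm=g&(h[...,0]>40)&(h[...,0]<85)&(h[...,1]>30)
    for b,s in blobs(gm,4): print(n,"green",b,s,plane(c,*b,.034).round(4))
    ys,xs=np.nonzero(gm);print("all",plane(c,(xs.min()+xs.max())/2,(ys.min()+ys.max())/2,.034).round(4))
    om=(h[...,0]<16)&(h[...,1]>150)&(h[...,2]>140);g=np.zeros_like(om);g[y0:y1,x0:x1]=1
    for b,s in blobs(om&g): print(n,"orange",b,s,plane(c,*b,.086).round(4))
    cv2.imwrite(f"pics/{n}f.png",cv2.resize(p[y0:y1,x0:x1],None,fx=5,fy=5,interpolation=cv2.INTER_CUBIC))
a=cv2.imread("pics/scenef.png");b=cv2.imread("pics/sidef.png");H=max(len(a),len(b))
cv2.imwrite("pics/fx.png",np.hstack([cv2.copyMakeBorder(i,0,H-len(i),0,0,0) for i in(a,b)]))
E
```

```text
scene green [394.57777778 299.28888889] [389 294  12  11  45] [0.5256 0.3221 0.034 ]
all [0.5253 0.3214 0.034 ]
scene orange [296.48780488 141.07317073] [290 139  16   4  41] [ 0.4683 -0.169   0.086 ]
side green [309.60465116 350.02325581] [302 343  17  13  43] [0.5266 0.3245 0.034 ]
all [0.5263 0.3226 0.034 ]
side orange [371.72067039 169.96648045] [364 161  17  17 179] [ 0.4704 -0.1467  0.086 ]
```

View pics/fx.png

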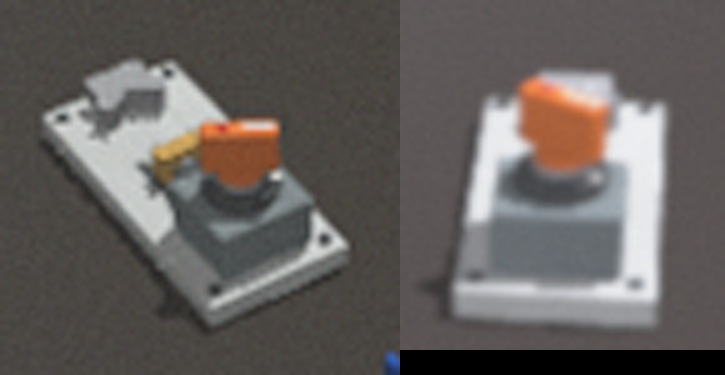

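The bed, V (far end), brass jaw, gearbox and orange bar are all clear in this crop. In the scene view the red pin is on the left of the bar and the white line on the right. I'll turn the bed corners into the fixture pose.

```bash
python3 - <<'E'
from h import *
S={"scene":[(42,118),(212,312),(348,242)],"side":[(455,300),(658,302),(665,100),(487,97)]}
for n,ps in S.items():
    c=eyes.camera_info(n)
    for p in ps:
        u,v=(p[0]/5+250,p[1]/5+115) if n=="scene" else ((p[0]-400)/5+340,p[1]/5+145)
        print(n,p,plane(c,u,v,.016).round(4))
c=eyes.camera_info("scene")
for p in [(203,124),(280,124)]: print("bar",plane(c,p[0]/5+250,p[1]/5+115,.096).round(4))
c=eyes.camera_info("side")
for p in [(520,84),(608,102)]: print("bar",plane(c,(p[0]-400)/5+340,p[1]/5+145,.096).round(4))
for n,ps in {"scene":[(400,222),(462,286),(330,265),(391,338)],"side":[(290,284),(416,285),(272,388),(418,393)]}.items():
    for p in ps: print("tray",n,plane(eyes.camera_info(n),*p,.024).round(3))
o=r.get_obs();R=Ro.from_rotvec(o["orientation"]).as_matrix();print(R.round(3));cw=eyes.camera_info("wrist");print(cw["camera_matrix"],(-np.array(cw["R"]).T@cw["t"]).round(3),np.array(cw["R"]).round(3))
E
python3 drive.py '-0.04 -0.02 0 0 0 0.15;-0.08 -0.04 0 0 0 0.3;-0.12 -0.06 0 0 0 0.45;-0.16 -0.08 0 0 0 0.6;-0.2 -0.1 0 0 0 0.75' 0.058 40
python3 - <<'E'
from h import *
o=r.get_obs();print(o["joints"].round(2),Ro.from_rotvec(o["orientation"]).as_matrix().round(3).tolist(),tool([.526,.322,.25]).round(4))
E
```

```text
clock: 0.6
tcp_pos: [0.3802, 0.4746, 0.3036]
orientation: [-1.634, -2.683, 0.001]
contact_force: [0.1, 1.0, 0.5]
grip_width: 0.0582
gripper_force: 0.0
[-1.18  0.37  0.23  1.74 -0.1   1.05 -0.43] [[-0.459, 0.888, -0.0], [0.888, 0.459, -0.0], [-0.0, -0.0, -1.0]] [-0.2025  0.0595  0.0536]
```

```bash
python3 drive.py '-0.04 0.012 0.01 0 0 0.15;-0.08 0.024 0.02 0 0 0.3;-0.12 0.036 0.03 0 0 0.45;-0.16 0.048 0.04 0 0 0.45;-0.2 0.06 0.05 0 0 0.45';python3 drive.py '0 0 0 0 0 0'
python3 - <<'E'
from h import *
o=r.get_obs();print(o["joints"].round(2),Ro.from_rotvec(o["orientation"]).as_matrix().round(3).tolist(),tool([.526,.322,.19]).round(4))
c=eyes.camera_info("wrist");p,d=eyes.grab_frame("wrist");cv2.imwrite("pics/w1.png",p)
print(proj(c,np.array([.526,.322,.034]),True))
h=cv2.cvtColor(p,cv2.COLOR_BGR2HSV);gm=(h[...,0]>40)&(h[...,0]<85)&(h[...,1]>35)
for b,s in blobs(gm,15): print(b,s,plane(c,*b,.034,True).round(4))
E
```

```text
clock: 1.1
tcp_pos: [0.5259, 0.3258, 0.2532]
orientation: [-2.184, -2.258, 0.001]
contact_force: [-0.1, 0.6, 0.1]
grip_width: 0.0578
gripper_force: 0.0
clock: 1.2
tcp_pos: [0.529, 0.3198, 0.2525]
orientation: [2.193, 2.244, -0.005]
contact_force: [0.5, -0.6, -0.8]
grip_width: 0.0579
gripper_force: 0.0
[-0.92  0.45  0.37  1.77 -0.19  0.96 -0.45] [[-0.023, 1.0, 0.001], [1.0, 0.023, -0.005], [-0.005, 0.001, -1.0]] [ 0.0026 -0.003   0.0625]
[317.79276224 185.06552452]
[23.454039    5.17827298] [  1   0  38  14 359] [0.1236 0.5761 0.034 ]
[513.68085106   9.74601064] [494   0  39  24 752] [0.7265 0.5225 0.034 ]
[573.49511002  20.37530562] [558   4  32  33 818] [0.8209 0.5375 0.034 ]
[618.04812834  35.77005348] [607  22  24  28 561] [0.9179 0.5473 0.034 ]
[318.43867925 186.35377358] [306 175  26  25 212] [0.5267 0.3207 0.034 ]
```

View pics/w1.png

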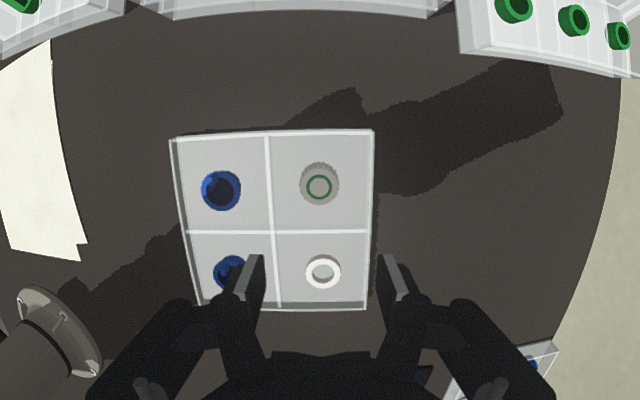

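The wrist view shows the cap's green ring at (318,186), centred in its compartment, which agrees with the earlier position. I'll descend with the opening at 58 mm.

```bash
python3 drive.py '0.001 -0.0025 0.045 0 0 0;0.001 -0.0025 0.09 0 0 0;0.001 -0.0025 0.12 0 0 0;0.001 -0.0025 0.148 0 0 0;0.001 -0.0025 0.169 0 0 0' 0.058; python3 drive.py '0 0 0 0 0 0;0 0 0 0 0 0;0 0 0 0 0 0;0 0 0 0 0 0;0 0 0 0 0 0' 0.02 40
```

```text
clock: 1.75
tcp_pos: [0.5209, 0.3291, 0.0828]
orientation: [-2.181, -2.259, 0.003]
contact_force: [0.7, -0.3, 0.6]
grip_width: 0.058
gripper_force: 0.0
clock: 2.25
tcp_pos: [0.5231, 0.3283, 0.086]
orientation: [2.184, 2.258, 0.003]
contact_force: [-0.2, 0.4, -0.4]
grip_width: 0.0367
gripper_force: 40.6
```

The grasp is about 7 mm off along tool x, because I measured before the arm had settled. I'll regrasp centred.

```bash
python3 drive.py '0 0 0 0 0 0;0 0 0 0 0 0;-0.004 0 0.002 0 0 0;-0.0075 0 0.002 0 0 0;-0.0075 0 0.002 0 0 0' 0.056; python3 drive.py '0 0 0 0 0 0;0 0 0 0 0 0;0 0 0 0 0 0;0 0 0 0 0 0;0 0 0 0 0 0' 0.02 50;  python3 drive.py '0 0 -0.04 0 0 0;0 0 -0.08 0 0 0;0 0 -0.12 0 0 0;0 0 -0.12 0 0 0;0 0 -0.12 0 0 0'
python3 - <<'E'
from h import *
o=r.get_obs();print(o["joints"].round(2),o["qvel"].round(3),o["tcp_pos"].round(4),Ro.from_rotvec(o["orientation"]).as_matrix().round(3).tolist())
c=eyes.camera_info("wrist");p,d=eyes.grab_frame("wrist");cv2.imwrite("pics/w2.png",p)
E
```

```text
clock: 2.75
tcp_pos: [0.5231, 0.3192, 0.0827]
orientation: [2.186, 2.256, -0.001]
contact_force: [-0.2, 0.2, -0.4]
grip_width: 0.0562
gripper_force: 0.0
clock: 3.25
tcp_pos: [0.5232, 0.3205, 0.0832]
orientation: [2.184, 2.258, 0.001]
contact_force: [-0.0, -0.4, 4.4]
grip_width: 0.0363
gripper_force: 50.0
clock: 3.75
tcp_pos: [0.5231, 0.3208, 0.2036]
orientation: [-2.184, -2.258, -0.003]
contact_force: [-0.1, -0.7, -1.6]
grip_width: 0.0364
gripper_force: 50.2
[-0.91  0.5   0.35  1.82 -0.22  0.86 -0.42] [ 0.005  0.035 -0.013  0.032 -0.002 -0.     0.002] [0.5231 0.3208 0.2036] [[-0.033, 0.999, 0.001], [0.999, 0.033, 0.001], [0.001, 0.001, -1.0]]
```

View pics/w2.png

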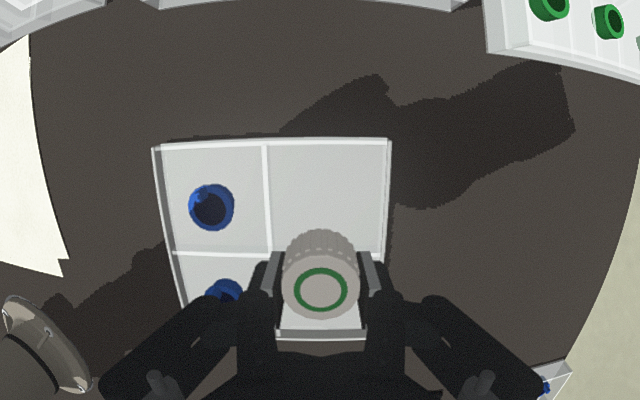

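The cap is held centred, with its ring at (320,290). I'll carry it to beyond the fixture, with the wrist camera facing +y over it.

```bash
python3 drive.py '-0.042 -0.005 -0.02 0 0 0;-0.084 -0.01 -0.04 0 0 0;-0.126 -0.015 -0.06 0 0 0;-0.168 -0.02 -0.08 0 0 0;-0.21 -0.025 -0.097 0 0 0'; python3 drive.py '-0.042 -0.005 0 0 0 0;-0.084 -0.01 0 0 0 0;-0.126 -0.015 0 0 0 0;-0.168 -0.02 0 0 0 0;-0.21 -0.025 0 0 0 0';python3 drive.py '-0.042 -0.005 0 0 0 0;-0.084 -0.01 0 0 0 0;-0.126 -0.015 0 0 0 0;-0.168 -0.02 0 0 0 0;-0.21 -0.025 0 0 0 0';python3 drive.py '0 0 0 0 0 0;0 0 0 0 0 0;0 0 0 0 0 0;0 0 0 0 0 0'
python3 - <<'E'
from h import *
o=r.get_obs();print(o["joints"].round(2),o["qvel"].round(3),o["tcp_pos"].round(4),Ro.from_rotvec(o["orientation"]).as_matrix().round(3).tolist())
c=eyes.camera_info("wrist");p,d=eyes.grab_frame("wrist");cv2.imwrite("pics/w3.png",p)
import pickle;pickle.dump((c,p,d),open("pics/w3.pkl","wb"))
q=proj(c,np.array([.47,-.212,.03]),True);print(q);u,v=q.astype(int)
cr=p[max(0,v-75):v+75,u-100:u+100];print(u-100,max(0,v-75));cv2.imwrite("pics/w3c.png",cv2.resize(cr,None,fx=4,fy=4,interpolation=cv2.INTER_CUBIC))
E
```

```text
clock: 4.3
tcp_pos: [0.5039, 0.108, 0.2991]
orientation: [-2.183, -2.258, 0.004]
contact_force: [1.1, 0.1, 0.7]
grip_width: 0.0366
gripper_force: 50.3
clock: 4.8
tcp_pos: [0.4857, -0.1023, 0.2984]
orientation: [-2.183, -2.257, 0.003]
contact_force: [0.3, 0.4, -0.9]
grip_width: 0.0362
gripper_force: 50.3
clock: 5.3
tcp_pos: [0.468, -0.3127, 0.298]
orientation: [-2.182, -2.256, 0.002]
contact_force: [0.4, -0.0, -0.1]
grip_width: 0.0363
gripper_force: 50.3
clock: 5.7
tcp_pos: [0.4693, -0.3099, 0.2992]
orientation: [-2.18, -2.26, -0.0]
contact_force: [-0.1, -0.6, -0.8]
grip_width: 0.0366
gripper_force: 50.3
[-0.04  0.34  0.65  1.87 -0.24  1.01  0.75] [-0.003 -0.007  0.005 -0.004  0.002  0.     0.002] [ 0.4693 -0.3099  0.2992] [[-0.036, 0.999, -0.001], [0.999, 0.036, 0.001], [0.001, -0.001, -1.0]]
[325.11359975  88.61830729]
225 13
```

View pics/w3c.png

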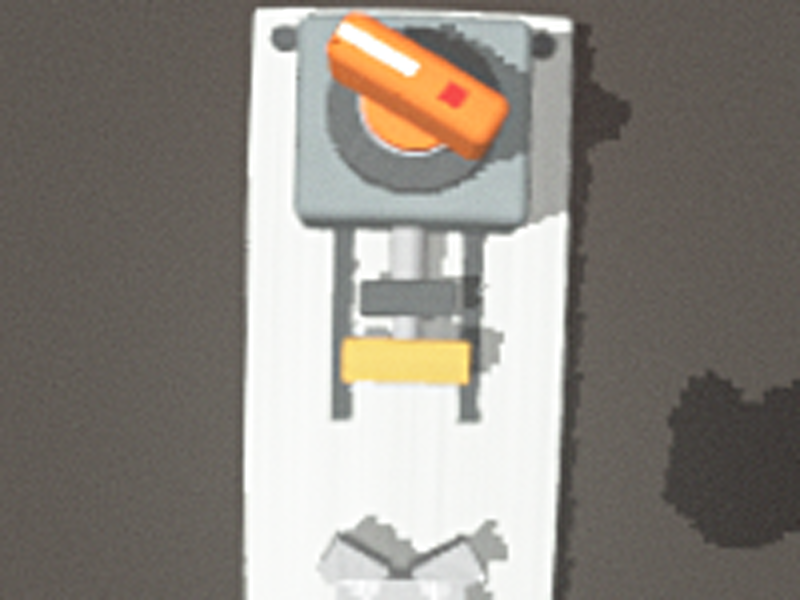

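The crop shows the V at (338–465, 535), its apex at (402,575), the jaw front at (341–470, 384), the pin at (453,95) and the white line at the bar's left end. Next I'll convert these to world coordinates.

Run:
```python
from h import *
import pickle
c,p,d=pickle.load(open("pics/w3.pkl","rb"))
f=lambda u,v,z:plane(c,u/4+225,v/4+13,z,True)
for n,z,ps in[("Vtip",.034,[(338,535),(465,537),(402,575)]),("jaw",.036,[(341,384),(470,384)]),("bed",.016,[(253,10),(245,590),(572,18),(557,560)]),("gbox",.05,[(298,222),(530,225),(302,17),(533,17)])]:
    for q in ps: print(n,f(*q,z).round(4))
h=cv2.cvtColor(p,cv2.COLOR_BGR2HSV)
m=np.zeros(p.shape[:2],np.uint8);P=np.array([[328,40],[355,12],[508,98],[480,158]],float)
# long-edge top corners
for q in [(355,14),(508,100),(335,45),(478,128)]: print("bar",f(*q,.096).round(4))
g=((h[...,0]<6)|(h[...,0]>172))&(h[...,1]>170);g[:,:325]=0;g[:,350:]=0;g[:30]=0;g[48:]=0
for b,s in blobs(g,4): print("pin",b,plane(c,*b,.0965,True).round(4))
a,b=f(341,32,.096),f(418,72,.096);print("white",a,b,np.arctan2(*(b-a)[1::-1]))
```

```text
Vtip [ 0.4553 -0.2761  0.034 ]
Vtip [ 0.4899 -0.2753  0.034 ]
Vtip [ 0.4732 -0.2866  0.034 ]
jaw [ 0.455  -0.2348  0.036 ]
jaw [ 0.4892 -0.2334  0.036 ]
bed [ 0.4258 -0.1259  0.016 ]
bed [ 0.4281 -0.2956  0.016 ]
bed [ 0.5154 -0.1243  0.016 ]
bed [ 0.5183 -0.2834  0.016 ]
gbox [ 0.4432 -0.1927  0.05  ]
gbox [ 0.5017 -0.191   0.05  ]
gbox [ 0.4422 -0.1376  0.05  ]
gbox [ 0.5006 -0.1349  0.05  ]
bar [ 0.4571 -0.1496  0.096 ]
bar [ 0.4908 -0.1681  0.096 ]
bar [ 0.453 -0.157  0.096]
bar [ 0.4845 -0.175   0.096 ]
pin [337.88  36.36] [ 0.4785 -0.1675  0.0965]
white [ 0.45418805 -0.15393061  0.096     ] [ 0.47111861 -0.16275629  0.096     ] -0.48053211976233223
```

Nest ≈ (0.473, −0.264), knob axis ≈ (0.471, −0.163), bar yaw ≈ −0.48, jaw gap about 11 mm. I'll place the cap about 3 mm towards the jaw.

```bash
python3 drive.py '0.03 0.004 0.02 0 0 0;0.049 0.006 0.06 0 0 0;0.049 0.006 0.1 0 0 0;0.049 0.006 0.14 0 0 0;0.049 0.006 0.17 0 0 0'; python3 drive.py '0 0 0.01 0 0 0;0 0 0.02 0 0 0;0 0 0.027 0 0 0;0 0 0.027 0 0 0;0 0 0.027 0 0 0'
python3 - <<'E'
from h import *
o=r.get_obs();print(o["tcp_pos"].round(4),tool([.4732,-.261,.096]).round(4))
E
```

```text
clock: 6.25
tcp_pos: [0.4731, -0.2606, 0.1278]
orientation: [-2.18, -2.259, 0.0]
contact_force: [0.6, 1.3, -0.4]
grip_width: 0.0365
gripper_force: 50.3
clock: 6.75
tcp_pos: [0.4737, -0.2629, 0.1038]
orientation: [2.184, 2.257, 0.001]
contact_force: [0.2, -0.8, -0.3]
grip_width: 0.0365
gripper_force: 50.3
[ 0.4737 -0.2629  0.1038] [ 0.0019 -0.0005  0.0078]
```

```bash
python3 drive.py '0.002 0 0.003 0 0 0;0.002 0 0.005 0 0 0;0.002 0 0.007 0 0 0;0.002 0 0.007 0 0 0;0.002 0 0.007 0 0 0'; python3 drive.py '0 0 0.001 0 0 0;0 0 0.001 0 0 0'
```

```text
clock: 7.25
tcp_pos: [0.4731, -0.2606, 0.0958]
orientation: [-2.184, -2.258, 0.0]
contact_force: [0.1, 0.3, -0.5]
grip_width: 0.0365
gripper_force: 50.3
clock: 7.45
tcp_pos: [0.4732, -0.2607, 0.0951]
orientation: [2.185, 2.258, 0.0]
contact_force: [-1.0, -0.4, 3.1]
grip_width: 0.0362
gripper_force: 50.6
```

Contact at 3 N, so the cap is seated on the bed. I'll release it, rise and look.

```bash
python3 drive.py '0 0 0 0 0 0;0 0 0 0 0 0;0 0 0 0 0 0;0 0 0 0 0 0;0 0 0 0 0 0' 0.07; python3 drive.py '0 0 -0.02 0 0 0;0 0 -0.05 0 0 0;0 0 -0.1 0 0 0;0 0 -0.15 0 0 0;0 0 -0.2 0 0 0';  python3 drive.py '-0.025 0 0 0 0 0;-0.05 0 0 0 0 0;-0.05 0 0 0 0 0;-0.05 0 0 0 0 0'
python3 - <<'E'
from h import *
o=r.get_obs();print(o["joints"].round(2),o["qvel"].round(3),o["tcp_pos"].round(4))
c=eyes.camera_info("wrist");p,d=eyes.grab_frame("wrist")
h=cv2.cvtColor(p,cv2.COLOR_BGR2HSV);gm=(h[...,0]>40)&(h[...,0]<85)&(h[...,1]>35)
gm[:90]=0
for b,s in blobs(gm,15): print(b,s,plane(c,*b,.046,True).round(4))
cr=p[20:220,225:425];cv2.imwrite("pics/w4c.png",cv2.resize(cr,None,fx=3,fy=3,interpolation=cv2.INTER_CUBIC))
E
```

```text
clock: 7.95
tcp_pos: [0.4731, -0.2605, 0.0949]
orientation: [-2.185, -2.258, -0.0]
contact_force: [-0.2, 0.3, 0.5]
grip_width: 0.0701
gripper_force: 0.0
clock: 8.45
tcp_pos: [0.4726, -0.2605, 0.2966]
orientation: [-2.185, -2.257, 0.001]
contact_force: [1.4, -0.1, 0.4]
grip_width: 0.0699
gripper_force: 0.0
clock: 8.85
tcp_pos: [0.4744, -0.3106, 0.2946]
orientation: [-2.185, -2.256, 0.0]
contact_force: [0.7, 0.9, -0.8]
grip_width: 0.0702
gripper_force: 0.0
[-0.06  0.36  0.67  1.86 -0.26  1.01  0.76] [-0.017 -0.002 -0.019  0.012 -0.003  0.001 -0.003] [ 0.4744 -0.3106  0.2946]
[320.75641026 133.83974359] [309 122  24  24 156] [ 0.4724 -0.2607  0.046 ]
[ 13.47148289 388.90494297] [  0 372  35  28 263] [-0.6047 -1.0737  0.046 ]
[ 33.04878049 388.65853659] [ 29 375   9  25  41] [-0.3927 -0.9674  0.046 ]
[ 24.57692308 394.15384615] [ 19 387  10  13  26] [-0.5177 -1.0585  0.046 ]
```

View pics/w4c.png

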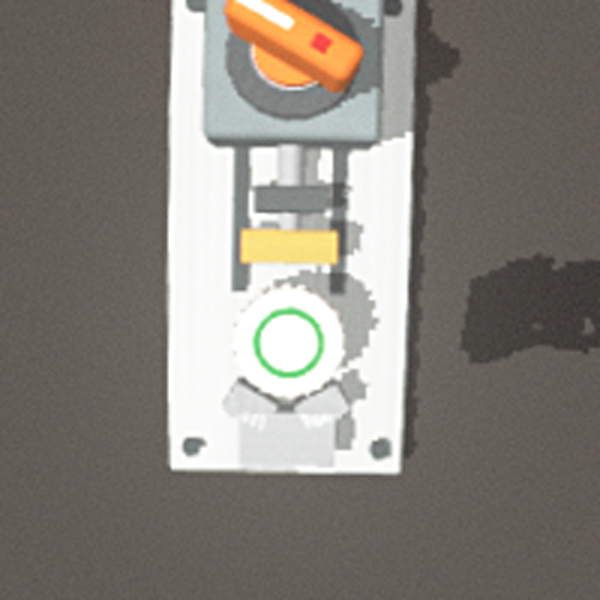

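The cap stands upright at (0.4724, −0.2607), against the V and in line with the jaw. Next I'll move over the thumbscrew, turning the tool +1.05 rad in yaw.

```bash
python3 drive.py '0.03 0.0006 0 0 0 -0.15;0.06 0.0012 0 0 0 -0.3;0.09 0.0018 0 0 0 -0.45;0.12 0.0024 0 0 0 -0.6;0.1475 0.0028 0 0 0 -0.75' 0.045 30; python3 drive.py '0 0 0.03 0 0 -0.15;0 0 0.06 0 0 -0.3;0 0 0.08 0 0 -0.3;0 0 0.08 0 0 -0.3;0 0 0.08 0 0 -0.3'; python3 drive.py '0 0 0 0 0 0;0 0 0 0 0 0';  python3 - <<'E'
from h import *
o=r.get_obs();R=Ro.from_rotvec(o["orientation"]).as_matrix();print(o["joints"].round(2),np.arctan2(R[1,1],R[0,1]),o["tcp_pos"].round(4),R.round(3).tolist(),tool([.471,-.163,.141]).round(4))
E
```

```text
clock: 9.4
tcp_pos: [0.4724, -0.1604, 0.2946]
orientation: [-1.193, -2.905, -0.001]
contact_force: [-0.0, 0.3, -0.4]
grip_width: 0.0452
gripper_force: 0.0
clock: 9.9
tcp_pos: [0.4726, -0.1625, 0.215]
orientation: [-0.758, -3.048, 0.0]
contact_force: [0.0, 0.4, -0.4]
grip_width: 0.0449
gripper_force: 0.0
clock: 10.1
tcp_pos: [0.4734, -0.163, 0.216]
orientation: [0.758, 3.047, 0.001]
contact_force: [-0.0, 0.5, 0.2]
grip_width: 0.0447
gripper_force: 0.0
[-0.13  0.32  0.41  2.07 -0.18  0.78  1.47] 1.0830129951486143 [ 0.4734 -0.163   0.216 ] [[-0.883, 0.469, 0.002], [0.469, 0.883, -0.0], [-0.002, 0.001, -1.0]] [ 0.0023 -0.0012  0.075 ]
```

```bash
python3 drive.py '0.0018 -0.0008 0.03 0 0 0;0.0018 -0.0008 0.055 0 0 0;0.0018 -0.0008 0.07 0 0 0;0.0018 -0.0008 0.075 0 0 0;0.0018 -0.0008 0.075 0 0 0'; python3 drive.py '0 0 0 0 0 0;0 0 0 0 0 0;0 0 0 0 0 0;0 0 0 0 0 0;0 0 0 0 0 0' 0.0 40; python3 -c "
from h import *
print(r.get_obs()['moment'].round(3),r.get_obs()['joints'].round(2))"
```

```text
clock: 10.6
tcp_pos: [0.4709, -0.1629, 0.14]
orientation: [-0.759, -3.048, 0.0]
contact_force: [0.6, -0.1, 0.8]
grip_width: 0.0453
gripper_force: 0.0
clock: 11.1
tcp_pos: [0.472, -0.1632, 0.1418]
orientation: [0.758, 3.045, 0.001]
contact_force: [-1.3, 1.0, 11.1]
grip_width: 0.0124
gripper_force: 49.3
[ 0.209  0.375 -0.046] [-0.08  0.44  0.35  2.12 -0.26  0.61  1.54]
```

```bash
cat > m.py <<'E'
from h import *
o=r.get_obs();R=Ro.from_rotvec(o["orientation"]).as_matrix()
print("M",o["moment"].round(3),"yaw",round(float(np.arctan2(R[1,1],R[0,1])),3),"q7",o["joints"][6].round(2),"tau7",o["tau"][6].round(3))
E
python3 drive.py '0 0 0 0 0 0.12;0 0 0 0 0 0.24;0 0 0 0 0 0.36;0 0 0 0 0 0.48;0 0 0 0 0 0.6'; python3 m.py;  python3 drive.py '0 0 0 0 0 0.12;0 0 0 0 0 0.24;0 0 0 0 0 0.36;0 0 0 0 0 0.48;0 0 0 0 0 0.6'; python3 m.py;python3 drive.py '0 0 0 0 0 0;0 0 0 0 0 0'; python3 m.py
```

```text
clock: 11.6
tcp_pos: [0.4718, -0.1636, 0.1418]
orientation: [1.631, 2.682, 0.002]
contact_force: [-3.1, 0.6, 12.0]
grip_width: 0.0124
gripper_force: 47.4
M [-0.161  0.683  0.046] yaw 0.478 q7 1.06 tau7 1.175
clock: 12.1
tcp_pos: [0.4713, -0.1637, 0.1418]
orientation: [2.352, 2.081, 0.003]
contact_force: [-5.2, -0.7, 13.9]
grip_width: 0.0125
gripper_force: 47.9
M [-0.139  1.155  0.033] yaw -0.122 q7 0.6 tau7 1.151
clock: 12.3
tcp_pos: [0.4713, -0.1637, 0.1418]
orientation: [2.347, 2.086, 0.003]
contact_force: [-4.4, -0.7, 15.8]
grip_width: 0.0122
gripper_force: 48.3
M [-0.141  1.118 -0.038] yaw -0.118 q7 0.6 tau7 -0.082
```

Moments are being contaminated by lateral strain from a small axis offset. I'll regrasp to clear it.

```bash
python3 drive.py '0 0 -0.001 0 0 0;0 0 -0.001 0 0 0;0 0 -0.001 0 0 0' 0.03|grep -E 'force|tcp'; python3 m.py; python3 drive.py '0 0 0 0 0 0' >/dev/null; python3 m.py; python3 drive.py '0 0 0 0 0 0;0 0 0 0 0 0;0 0 0 0 0 0' 0.0 40|grep -E 'force|tcp'; python3 m.py; python3 drive.py '0 0 0 0 0 0'|grep -E 'force|tcp'; python3 m.py; python3 drive.py '0 0 0 0 0 0.06;0 0 0 0 0 0.12;0 0 0 0 0 0.18;0 0 0 0 0 0.24;0 0 0 0 0 0.3' |grep -E 'force|tcp'; python3 m.py;  python3 drive.py '0 0 0 0 0 0'|grep -E 'force|tcp'; python3 m.py;  python3 drive.py '0 0 0 0 0 0'|grep -E 'force|tcp'; python3 m.py
```

```text
tcp_pos: [0.471, -0.1627, 0.1412]
contact_force: [0.6, -0.1, 0.0]
gripper_force: 0.0
M [-0.005  0.008 -0.081] yaw -0.117 q7 0.6 tau7 -0.003
M [ 0.019  0.013 -0.004] yaw -0.117 q7 0.6 tau7 -0.001
tcp_pos: [0.4715, -0.1632, 0.1419]
contact_force: [-0.7, 0.6, 12.2]
gripper_force: 49.5
M [0.261 0.375 0.028] yaw -0.117 q7 0.6 tau7 -0.006
tcp_pos: [0.4714, -0.1632, 0.1418]
contact_force: [-1.8, 1.5, 12.8]
gripper_force: 49.5
M [0.299 0.39  0.02 ] yaw -0.117 q7 0.6 tau7 -0.006
tcp_pos: [0.4714, -0.1632, 0.1419]
contact_force: [-1.6, 2.1, 13.1]
gripper_force: 49.6
M [0.256 0.446 0.079] yaw -0.42 q7 0.37 tau7 0.544
tcp_pos: [0.4714, -0.1632, 0.1418]
contact_force: [-2.2, 0.7, 13.8]
gripper_force: 49.7
M [0.325 0.511 0.005] yaw -0.419 q7 0.37 tau7 -0.453
tcp_pos: [0.4714, -0.1632, 0.1419]
contact_force: [-2.2, 1.2, 12.3]
gripper_force: 49.7
M [0.269 0.445 0.047] yaw -0.417 q7 0.37 tau7 -0.07
```

```bash
cat > s.py <<'E'
from h import *
a=[];f=[]
for i in range(8):
    eyes.grab_frame("side");o=r.get_obs();a.append(o["moment"][2]);f.append(o["contact_force"])
R=Ro.from_rotvec(o["orientation"]).as_matrix()
print("Mz %.3f sd %.3f"%(np.mean(a),np.std(a)),"F",np.mean(f,0).round(1),"yaw %.3f"%np.arctan2(R[1,1],R[0,1]),"tau7 %.3f"%o["tau"][6],"t %.1f"%o["clock"])
E
python3 s.py; python3 drive.py '0 0 0 0 0 0.06;0 0 0 0 0 0.12;0 0 0 0 0 0.18;0 0 0 0 0 0.24;0 0 0 0 0 0.3' >/dev/null; python3 s.py;  python3 drive.py '0 0 0 0 0 0.05;0 0 0 0 0 0.1;0 0 0 0 0 0.15'>/dev/null; python3 s.py
```

```text
Mz 0.042 sd 0.019 F [-2.3  1.4 13.3] yaw -0.417 tau7 -0.040 t 14.2
Mz 0.025 sd 0.034 F [-2.8  1.9 14.3] yaw -0.717 tau7 -0.040 t 15.1
Mz 0.049 sd 0.018 F [-2.9  1.8 14.6] yaw -0.867 tau7 -0.045 t 15.8
```

```bash
python3 drive.py '0 0 0 0 0 0.05;0 0 0 0 0 0.1' >/dev/null; python3 s.py; python3 drive.py '0 0 0 0 0 0.05;0 0 0 0 0 0.1' >/dev/null; python3 s.py
```

```text
Mz 0.049 sd 0.018 F [-2.9  1.8 14.7] yaw -0.967 tau7 -0.045 t 16.4
Mz 0.050 sd 0.018 F [-2.5  2.2 15. ] yaw -1.067 tau7 -0.046 t 17.0
```

```bash
python3 drive.py '0 0 0 0 0 0.05;0 0 0 0 0 0.1' >/dev/null; python3 s.py
```

```text
Mz 0.025 sd 0.024 F [-2.7  1.6 14.8] yaw -1.167 tau7 -0.046 t 17.6
```

```bash
python3 drive.py '0 0 0 0 0 0.04;0 0 0 0 0 0.08' >/dev/null; python3 s.py
```

```text
Mz 0.058 sd 0.030 F [-2.7  2.2 15.1] yaw -1.247 tau7 -0.049 t 18.2
```

```bash
python3 drive.py '0 0 0 0 0 0.04;0 0 0 0 0 0.08' >/dev/null; python3 s.py
```

```text
Mz 0.063 sd 0.049 F [-2.3  2.6 15.1] yaw -1.327 tau7 -0.049 t 18.8
```

```bash
python3 drive.py '0 0 0 0 0 0.04;0 0 0 0 0 0.08' >/dev/null; python3 s.py
```

```text
Mz 0.046 sd 0.031 F [-3.   2.5 15.1] yaw -1.407 tau7 -0.049 t 19.4
```

```bash
python3 drive.py '0 0 0 0 0 0.04;0 0 0 0 0 0.08' >/dev/null; python3 s.py
```

```text
Mz 0.050 sd 0.014 F [-2.7  2.5 15.3] yaw -1.487 tau7 -0.049 t 20.0
```

```bash
python3 drive.py '0 0 0 0 0 0.04;0 0 0 0 0 0.08' >/dev/null; python3 s.py
python3 - <<'E'
from h import *
p,_=eyes.grab_frame("scene");q,_=eyes.grab_frame("side")
a=cv2.resize(p[115:190,250:330],None,fx=5,fy=5,interpolation=cv2.INTER_CUBIC);b=cv2.resize(q[140:215,340:405],None,fx=5,fy=5,interpolation=cv2.INTER_CUBIC)
cv2.imwrite("pics/j5.png",np.hstack([a,b]))
E
```

```text
Mz 0.068 sd 0.046 F [-2.7  3.  15.7] yaw -1.567 tau7 -0.054 t 20.6
```

View pics/j5.png

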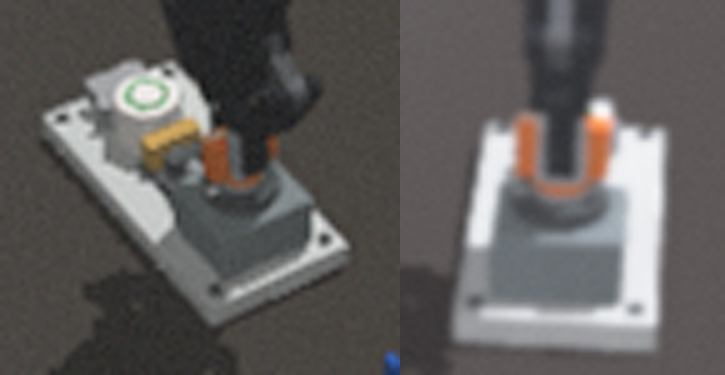

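The scene view shows the jaw right up against the cap and the cap in the V. I'll continue in small steps.

```bash
python3 drive.py '0 0 0 0 0 0.04;0 0 0 0 0 0.08' >/dev/null; python3 s.py
```

```text
Mz 0.076 sd 0.018 F [-2.9  3.  15.5] yaw -1.647 tau7 -0.090 t 21.3
```

```bash
python3 drive.py '0 0 0 0 0 0.03;0 0 0 0 0 0.06' >/dev/null; python3 s.py
```

```text
Mz 0.130 sd 0.043 F [-3.2  2.9 15.3] yaw -1.707 tau7 -0.123 t 21.9
```

```bash
python3 drive.py '0 0 0 0 0 0.03;0 0 0 0 0 0.05' >/dev/null; python3 s.py
```

```text
Mz 0.131 sd 0.017 F [-2.9  2.9 15.3] yaw -1.756 tau7 -0.152 t 22.5
```

```bash
python3 drive.py '0 0 0 0 0 0.03;0 0 0 0 0 0.05' >/dev/null; python3 s.py
```

```text
Mz 0.163 sd 0.032 F [-3.2  3.  15.9] yaw -1.807 tau7 -0.158 t 23.1
```

```bash
python3 drive.py '0 0 0 0 0 0.03;0 0 0 0 0 0.06' >/dev/null; python3 s.py
```

```text
Mz 0.184 sd 0.033 F [-3.   3.2 15.4] yaw -1.867 tau7 -0.156 t 23.7
```

The torque is flat at 0.156, so the clutch is slipping (about 0.1 rad so far). I'll add 0.06 as margin, then let go and lift.

```bash
python3 drive.py '0 0 0 0 0 0.03;0 0 0 0 0 0.06' >/dev/null; python3 s.py; python3 drive.py '0 0 0 0 0 0;0 0 0 0 0 0;0 0 0 0 0 0;0 0 0 0 0 0' 0.045; python3 drive.py '0 0 -0.02 0 0 0;0 0 -0.05 0 0 0;0 0 -0.09 0 0 0;0 0 -0.13 0 0 0;0 0 -0.16 0 0 0'; python3 drive.py '-0.04 0 0 0 0 0;-0.08 0 0 0 0 0;-0.08 0 0 0 0 0;-0.08 0 0 0 0 0'
python3 - <<'E'
from h import *
c=eyes.camera_info("wrist");p,_=eyes.grab_frame("wrist");u,v=proj(c,np.array([.471,-.2,.07]),True).astype(int);print(u,v,r.get_obs()["tcp_pos"])
y=max(0,v-90);x=max(0,u-90);cv2.imwrite("pics/e6.png",cv2.resize(p[y:y+180,x:x+180],(600,600),interpolation=cv2.INTER_CUBIC))
E
```

```text
Mz 0.168 sd 0.031 F [-2.8  3.2 15.5] yaw -1.926 tau7 -0.156 t 24.3
clock: 24.7
tcp_pos: [0.4706, -0.1627, 0.1407]
orientation: [-3.092, 0.556, 0.001]
contact_force: [0.1, -0.2, -0.2]
grip_width: 0.0451
gripper_force: 0.0
clock: 25.2
tcp_pos: [0.4708, -0.1632, 0.3026]
orientation: [3.09, -0.557, 0.0]
contact_force: [0.3, 0.0, -0.9]
grip_width: 0.045
gripper_force: 0.0
clock: 25.6
tcp_pos: [0.3938, -0.1346, 0.2997]
orientation: [-3.083, 0.554, 0.001]
contact_force: [-1.9, 0.6, -0.2]
grip_width: 0.0449
gripper_force: 0.0
358 88 [ 0.394288   -0.13434003  0.29991806]
```

View pics/e6.png

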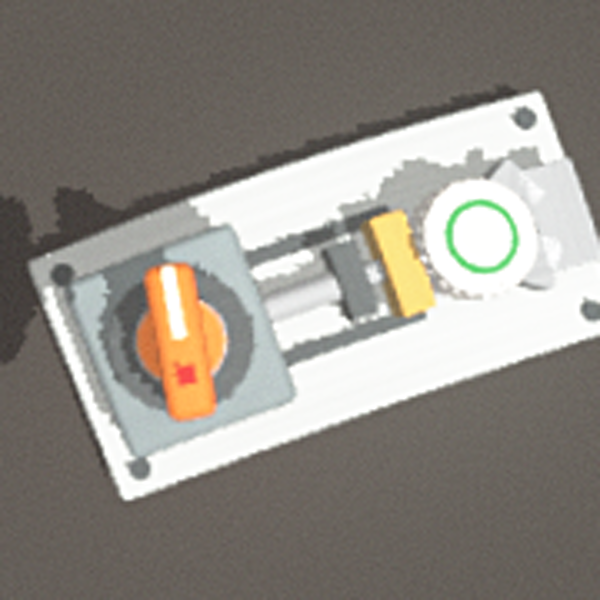

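The cap is clamped between jaw and V. The torque was flat over the last 0.12–0.16 rad, so the slip is within range, and the arm is clear. Handing in.

```bash
python3 -c "
from bench import r, eyes
print(r.hand_in())"
```

```text
the job is handed in; nothing more can be done
None
```

The job is handed in: the cap stands upright, clamped between the jaw and the V. I estimate from the turning torque that the clutch slipped about 0.12–0.17 rad (limit 0.4). I let go of everything and saw no other object disturbed; no verdict was returned.

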